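# Snap the right lid on the tread tool's tub

### The job

One of the two clear tubs in the steel cradle has the tread depth tool in it. Find out by trying which of the three odd lids on the rubber mat belongs to that tub, and snap it on fully home, flush with the rim all round. Leave the other two lids lying flat on the mat or the shelf, hollow side down, the other tub open, and the jar, the spray can and the tools in the tubs where they are.

Things in the scene. Friction and masses are not known exactly. Their poses are not given: they have to be found in the camera images.
- lid_a: one of three odd grey plastic lids, alike from outside: 120 mm (x) x 96 mm (y), flat top at z = 15.5 mm, hollow side down on the mat. Grip rib in the middle of the top: 60 mm along x, 14 mm along y, z = 15.5 to 39.5 mm; can be taken across or over its ends. The size of the sealing wall inside differs: which tub it fits, if either, is unknown until tried. Origin: centre of its lower edge, z up. 0.07 kg
- lid_b: one of three odd grey plastic lids, alike from outside: 120 mm (x) x 96 mm (y), flat top at z = 15.5 mm, hollow side down on the mat. Grip rib in the middle of the top: 60 mm along x, 14 mm along y, z = 15.5 to 39.5 mm; can be taken across or over its ends. The size of the sealing wall inside differs: which tub it fits, if either, is unknown until tried. Origin: centre of its lower edge, z up. 0.07 kg
- lid_c: one of three odd grey plastic lids, alike from outside: 120 mm (x) x 96 mm (y), flat top at z = 15.5 mm, hollow side down on the mat. Grip rib in the middle of the top: 60 mm along x, 14 mm along y, z = 15.5 to 39.5 mm; can be taken across or over its ends. The size of the sealing wall inside differs: which tub it fits, if either, is unknown until tried. Origin: centre of its lower edge, z up. 0.07 kg
- tub_1: clear plastic tub, open on top, 104 x 66 mm outside (long side along its x), 60 mm high, 3 mm walls, held fast in the cradle. Origin: centre of its underside, z up. Its own lid goes over the outside of the rim, x along x, either way round, with 2 mm play all round and rounded edges that lead it in. Any lid that does not belong is 10 mm too short or narrow inside and stops on top of the rim
- tub_2: clear plastic tub, open on top, 90 x 80 mm outside (long side along its x), 60 mm high, 3 mm walls, held fast in the cradle. Origin: centre of its underside, z up. Its own lid goes over the outside of the rim, x along x, either way round, with 2 mm play all round and rounded edges that lead it in. Any lid that does not belong is 10 mm too short or narrow inside and stops on top of the rim
- tub_1_rim (a point): centre of tub_1's mouth, level with the rim. A sprung snap ridge stands out 3.5 mm from the middle of each long side, crest 5 mm below the rim. The right lid drops 4 mm over the rim, meets the ridges, and snaps under them at a push of about 8 to 11 N. Fully home its top plate rests on the rim: lid origin 12.5 mm below this point. A wrong lid stops with its origin level with this point
- tub_2_rim (a point): centre of tub_2's mouth, level with the rim. A sprung snap ridge stands out 3.5 mm from the middle of each long side, crest 5 mm below the rim. The right lid drops 4 mm over the rim, meets the ridges, and snaps under them at a push of about 8 to 11 N. Fully home its top plate rests on the rim: lid origin 12.5 mm below this point. A wrong lid stops with its origin level with this point
- tread_tool: orange aluminium tyre tread depth tool, flat T-shaped bar 77 mm long (along x) with a 34 mm cross head and a steel probe, 8 mm thick, lying loose on the floor of one of the two tubs: this tub is to be closed. Origin: middle of its underside, within about 10 mm of the tub's centre
- hex_key: chrome L-shaped hex key, 8 mm thick, 75 x 35 mm, lying in the other tub, which stays open. Origin: middle of its underside
- cradle: welded dark steel cradle fixed to the shelf, 124 mm (x) x 246 mm (y), rims 22 mm (corners 30 mm) high, with two places side by side, their centres 62.5 mm to either side (y) of its origin; each holds a tub, with the long side along x. The tubs' undersides are 4 mm above the shelf, their rims 64 mm. Origin: centre of its underside
- mat: black rubber mat fixed to the shelf, 340 mm (x) x 360 mm (y), 3 mm thick, on which the lids lie. Origin: centre of its underside
- jar: bystander, to be left where it stands: glass jar with a steel cap, 72 mm diameter, 110 mm high, standing on the mat among the lids. Origin: centre of its underside
- can: bystander, to be left where it stands: aluminium spray can with a black cap, 62 mm diameter, 125 mm high, standing close to the cradle, on the robot's side. Origin: centre of its underside
- bins: stacked pair of clear plastic bins with hinged flaps, fixed, holding black lug nut covers; 130 mm (x) x 118 mm (y), 128 mm high, the flaps standing out a further 15 mm at -x. Origin: centre of the underside

How it is judged:
At the end, for the whole second after the job is handed in: A lid is fully home on the tub with the tread tool (origin 44 to 50 mm above the tub's, centred within 4 mm, tilt under 0.05 rad); tread tool and hex key still in their tubs; the other two lids flat and still, hollow side down (origin below 12 mm, tilt under 0.1 rad) (((horizontal distance between tread_tool and tub_1 below 0.04 m and z of lid_a in the frame of tub_1 between 0.044 and 0.05 m and x of lid_a in the frame of tub_1 between -0.004 and 0.004 m and y of lid_a in the frame of tub_1 between -0.004 and 0.004 m and angle between lid_a's own z axis and vertical below 0.05 rad and height (world z) of each of lid_b, lid_c below 0.012 m and angle between each of lid_b, lid_c's own z axis and vertical below 0.1 rad and linear speed of each of lid_b, lid_c below 0.02 m/s) or (horizontal distance between tread_tool and tub_1 below 0.04 m and z of lid_b in the frame of tub_1 between 0.044 and 0.05 m and x of lid_b in the frame of tub_1 between -0.004 and 0.004 m and y of lid_b in the frame of tub_1 between -0.004 and 0.004 m and angle between lid_b's own z axis and vertical below 0.05 rad and height (world z) of each of lid_a, lid_c below 0.012 m and angle between each of lid_a, lid_c's own z axis and vertical below 0.1 rad and linear speed of each of lid_a, lid_c below 0.02 m/s) or (horizontal distance between tread_tool and tub_1 below 0.04 m and z of lid_c in the frame of tub_1 between 0.044 and 0.05 m and x of lid_c in the frame of tub_1 between -0.004 and 0.004 m and y of lid_c in the frame of tub_1 between -0.004 and 0.004 m and angle between lid_c's own z axis and vertical below 0.05 rad and height (world z) of each of lid_a, lid_b below 0.012 m and angle between each of lid_a, lid_b's own z axis and vertical below 0.1 rad and linear speed of each of lid_a, lid_b below 0.02 m/s) or (horizontal distance between tread_tool and tub_2 below 0.04 m and z of lid_a in the frame of tub_2 between 0.044 and 0.05 m and x of lid_a in the frame of tub_2 between -0.004 and 0.004 m and y of lid_a in the frame of tub_2 between -0.004 and 0.004 m and angle between lid_a's own z axis and vertical below 0.05 rad and height (world z) of each of lid_b, lid_c below 0.012 m and angle between each of lid_b, lid_c's own z axis and vertical below 0.1 rad and linear speed of each of lid_b, lid_c below 0.02 m/s) or (horizontal distance between tread_tool and tub_2 below 0.04 m and z of lid_b in the frame of tub_2 between 0.044 and 0.05 m and x of lid_b in the frame of tub_2 between -0.004 and 0.004 m and y of lid_b in the frame of tub_2 between -0.004 and 0.004 m and angle between lid_b's own z axis and vertical below 0.05 rad and height (world z) of each of lid_a, lid_c below 0.012 m and angle between each of lid_a, lid_c's own z axis and vertical below 0.1 rad and linear speed of each of lid_a, lid_c below 0.02 m/s) or (horizontal distance between tread_tool and tub_2 below 0.04 m and z of lid_c in the frame of tub_2 between 0.044 and 0.05 m and x of lid_c in the frame of tub_2 between -0.004 and 0.004 m and y of lid_c in the frame of tub_2 between -0.004 and 0.004 m and angle between lid_c's own z axis and vertical below 0.05 rad and height (world z) of each of lid_a, lid_b below 0.012 m and angle between each of lid_a, lid_b's own z axis and vertical below 0.1 rad and linear speed of each of lid_a, lid_b below 0.02 m/s)) and (horizontal distance between hex_key and tub_1 below 0.04 m or horizontal distance between hex_key and tub_2 below 0.04 m)); the robot touches nothing.
It fails at once if the jar is shifted more than 30 mm or tipped (distance of jar from where it was at the start of the episode above 0.03 m or angle between jar's own z axis and vertical above 0.25 rad).
It fails at once if the spray can is shifted more than 30 mm or tipped (distance of can from where it was at the start of the episode above 0.03 m or angle between can's own z axis and vertical above 0.25 rad).
It also fails if it takes over 72 s, if anything falls off the work surface, if the arm or the gripper's body presses on something with over 40 N, if the wrist force passes 120 N, or if a joint passes its speed limit or range.

### The arm

A 7-joint arm with a two-finger parallel gripper is mounted at the origin on the work surface. World frame = base frame: x ahead of the robot, y to its left, z up, the work surface at z = 0. Lengths are in m, angles in rad, forces in N, time in s.
With the tool pointing down it reaches from about 0.4 to 0.85 m from the base axis. Payload 6.9 kg.
Tool frame: the origin (TCP) lies midway between the tips of the shut fingers; the grasp point (between the pads) lies behind it (ctrl.pinch_z is the z of the grasp point in the tool frame, in m); z points along the fingers, y is the line along which they close (so a half turn about z gives the same grasp; the last joint's range is limited). The gripper opens to 85 mm and grips with 20 to 120 N. Pads are 22 mm wide; open, the fingers measure 114 mm over their backs; the gripper's body (76 mm by 85 mm) begins 54 mm behind the grasp point. The pads swing forward as they close: fully open they stand 13 mm farther back than shut.
Start: joints at [-1.107, 0.507, -0.238, 1.5, 0.126, 1.149, -0.155], TCP at [0.219, 0.585, 0.231] pointing down, gripper open.
Joint ranges: [-3.08, 3.08], [-0.24, 2.05], [-1.43, 1.35], [0, 2.5], [-1.52, 4.66], [0.17, 1.96], [-2.89, 2.89]. Speed limits (rad/s): [2.39, 2.39, 3.14, 3.14, 3.14, 3.14, 3.14].

### API

Orientations are given as a unit quaternion [w, x, y, z].
In Python, from station import ctrl, get_state, vision, ticket, models gives the robot as it stands. Calls block until the motion is done:
- ctrl.movep(position, orientation): joint-space move of the TCP to a pose.
- ctrl.movel(position, frame=None, max_speed=0.15): straight line of the TCP; frame=None keeps the orientation; max_speed is the mean speed in m/s.
- ctrl.set_joints(angles): joint-space move.
- ctrl.ungrasp() and ctrl.close_gripper(force=None): open the fingers fully, or close them until they stop; force is the grip in N (None keeps the last).
- ctrl.pause(seconds).
- ctrl.ik(position, orientation): joint angles nearest the present ones, or None.
- get_state(): the state.
- vision.grab_frame(name): name is "scene" or "top"; returns (picture, depth): 384x512x3 uint8, blue, green, red; 384x512 float32, m along the optical axis (not along the pixel's ray), 0 where there is no reading.
- vision.camera_info(name): a dict with "mtx" (3x3 intrinsics, pixels), "dist_coeffs" ([k1, k2, p1, p2, k3] as OpenCV has them; the pictures are not rectified), "R" (3x3) and "t" (3): a world point X has camera coordinates R X + t. Camera axes: x right, y down, z forward; pixel columns grow to the right and rows downward; lengths in m; the calibration is good to about 2 mm. A picture is of the moment at which its call begins. camera_info takes no time and is no camera call.
A pose or a line that the arm cannot do raises ctrl.Unreachable and nothing moves.
- ticket.close_job(): hands the job in; it is judged then, once.
Trained networks look in the newest picture that a camera, given by its name, has taken for a name from the list of things; names that differ only in an ending like _2 or _b are one class to them, and where a whole thing is asked for, a point or a joint stands for the part that bears it (a point fixed in the world has none). Each returns a list of dicts, best first, with "p" (0 to 1); they miss things now and then, are a little off and sometimes report something else, mostly with a low value. They report only what shows in the picture. A call takes as long as a camera call.
- models.recognise(camera, target): "point" ([column, row] in pixels, amid what is visible of it).
- models.masks_of(camera, target): "mask" (384x512 bool, what is visible of it) and "point" ([column, row] in pixels, amid what is visible of it).
The state is a dict: "time": time; "qpos": joint angles; "qd": joint speeds; "tau": joint torques, N m; "tcp_pos": TCP position; "eef_rot": TCP orientation; "contact_force": force on the tool from outside, world axes, zero at the start; "wrist_torque": the same for the moment, N m; "width": finger opening in m; "gripper_force": force on a finger pad.
Only numpy, scipy, OpenCV 4.12 (cv2) and the standard library are available. Lean on these libraries where they do the work, as an engineer would, in place of code of your own. Each camera call takes 0.05 s, during which the arm holds its last target. There are 200 camera calls.

## Working session

There is one attempt and no reset: what is moved stays moved. The work goes in short steps, each a Python script; the robot and the scene stay as the last script left them, time stands still between calls to the robot, and variables do not carry over. Pictures are saved under pics/ and viewed, at most 10 in all, crops included, and the job is handed in when it is done.

```bash
ls; mkdir -p pics; python3 - <<'E'
from station import ctrl,get_state,vision,models
import cv2
s=get_state();print(s['time'],s['tcp_pos'],s['eef_rot'],s['width'],ctrl.pinch_z)
for c in('top','scene'):
    im,d=vision.grab_frame(c);cv2.imwrite(f'pics/{c}0.png',im)
    i=vision.camera_info(c);print(c,-i['R'].T@i['t'])
    for n in('lid_a','tub_1','tread_tool','hex_key','jar','can','cradle'):
        print(n,[(r['point'],round(r['p'],2)) for r in models.recognise(c,n)])
print(get_state()['time'])
E
```

```text
pics
0.0 [0.219379   0.58466751 0.23041488] [-1.42834228e-04  1.78454226e-01  9.83947777e-01 -9.16839370e-04] 0.08539150333613175 -0.0187
top [0.45897967 0.01533357 1.31344676]
lid_a [([338.0, 251.4], 0.67), ([399.7, 234.2], 0.65), ([351.8, 191.9], 0.63), ([171.5, 228.8], 0.21)]
tub_1 [([145.3, 226.5], 0.9)]
tread_tool [([143.8, 229.4], 0.69)]
hex_key [([197.1, 225.7], 0.67), ([367.9, 227.8], 0.56)]
jar [([314.4, 213.6], 0.63), ([368.5, 226.6], 0.42)]
can [([170.3, 272.4], 0.89)]
cradle [([170.4, 228.2], 0.67), ([397.1, 233.2], 0.64)]
scene [ 0.92713719 -0.32766361  0.71483284]
lid_a [([94.0, 271.8], 0.92), ([178.9, 274.9], 0.69), ([150.0, 219.4], 0.63)]
tub_1 [([314.0, 120.9], 0.86), ([289.2, 144.0], 0.71)]
tread_tool [([177.7, 274.4], 0.59)]
hex_key []
jar [([198.7, 212.8], 0.78)]
can [([266.2, 102.8], 0.95)]
cradle [([304.9, 156.9], 0.7), ([133.0, 281.3], 0.37)]
0.8
```

View pics/top0.png

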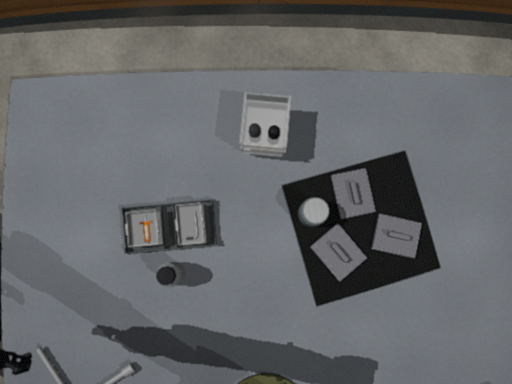

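View pics/scene0.png

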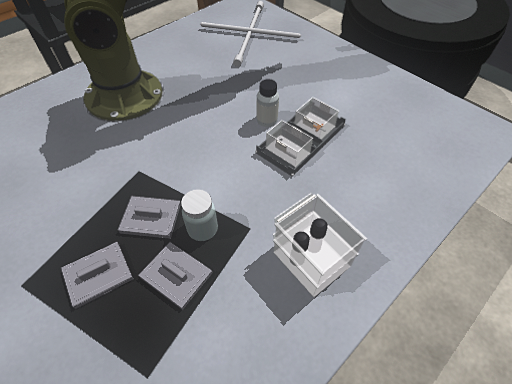

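The top view shows the orange tread tool in the left tub (145, 228) and the hex key in the right one (195, 225). The lids are at (338, 251), (398, 234) and (352, 192), with the jar at (314, 212) and the can at (170, 273). Next I measure.

```bash
cat > h.py <<'E'
import numpy as np,cv2
from station import ctrl,get_state,vision,ticket,models
def world(c,d):
    i=vision.camera_info(c);h,w=d.shape
    u,v=np.meshgrid(np.arange(w,dtype=float),np.arange(h,dtype=float))
    n=cv2.undistortPoints(np.stack([u.ravel(),v.ravel()],1)[:,None],i['mtx'],np.array(i['dist_coeffs'])).reshape(h,w,2)
    P=np.dstack([n,np.ones((h,w))])*d[...,None]
    W=(P-i['t'])@i['R']; W[d==0]=np.nan
    return W
def onplane(c,pts,z):
    i=vision.camera_info(c)
    n=cv2.undistortPoints(np.array(pts,float)[:,None],i['mtx'],np.array(i['dist_coeffs']))[:,0]
    r=np.c_[n,np.ones(len(n))]@i['R'];o=-i['R'].T@i['t']
    return o+r*((z-o[2])/r[:,2])[:,None]
def rect(p):
    (x,y),(w,h),a=cv2.minAreaRect(p[:,:2].astype(np.float32)*1000)
    if w<h: w,h,a=h,w,a+90
    return np.round([x,y,w,h,(a+90)%180-90],1)
E
python3 - <<'E'
from h import *
for c in('top','scene'):
    im,d=vision.grab_frame(c);W=world(c,d);np.save(f'W_{c}.npy',W)
    z=W[...,2]
    print(c)
    for n in('lid_a','jar','can','cradle','tub_1','tread_tool'):
        for r in models.masks_of(c,n)[:3]:
            if r['p']<.4: continue
            m=r['mask'];p=W[m];p=p[~np.isnan(p[:,2])]
            if len(p)<10: continue
            print(n,round(r['p'],2),np.round(r['point']),len(p),'zpc',np.round(np.percentile(p[:,2],[5,50,95])*1000),rect(p))
            if n=='lid_a':
                pl=p[(p[:,2]>.013)&(p[:,2]<.024)];rb=p[p[:,2]>.036]
                print('   plate',len(pl),rect(pl) if len(pl)>5 else '','rib',len(rb),rect(rb) if len(rb)>5 else '', rb.mean(0) if len(rb) else '')
    # cradle + tub bands
    x,y=W[...,0],W[...,1]
    near=(y>.15)&(y<.6)&(x>.3)&(x<.62)
    print('band', [(a,int((near&(z>a/1000)&(z<=(a+8)/1000)).sum())) for a in range(0,140,8)])
    for a,b in((.01,.035),(.05,.075)):
        m=near&(z>a)&(z<b)
        k,l,st,ce=cv2.connectedComponentsWithStats(m.astype(np.uint8))
        for j in range(1,k):
            if st[j,4]>25: print(a,b,st[j],rect(W[l==j]))
E
```

```text
top
lid_a 0.82 [335. 251.] 1716 zpc [13. 18. 40.] [ 442.4 -195.9  127.6  101.3   40.9]
   plate 1458 [ 442.5 -195.2  122.4   96.7   39.4] rib 128 [ 442.5 -194.7   60.8   14.2   40.3] [ 0.44264744 -0.19420209  0.04131186]
lid_a 0.73 [350. 194.] 1584 zpc [14. 19. 40.] [ 599.9 -237.1  118.5   99.5   11.1]
   plate 1356 [ 599.7 -237.4  118.2   99.5   11.4] rib 118 [ 598.1 -238.    58.5   15.6   10.9] [ 0.59825764 -0.23747786  0.04108098]
lid_a 0.7 [400. 234.] 1567 zpc [14. 18. 40.] [ 483.7 -355.2  122.6   97.7   76. ]
   plate 1359 [ 483.3 -355.1  122.6   97.    76.2] rib 118 [ 483.2 -356.2   60.    14.6   76.3] [ 0.48314667 -0.35584817  0.0412393 ]
jar 0.85 [314. 214.] 683 zpc [  6. 111. 116.] [ 549.  -131.8   85.1   71.4  -55.6]
can 0.88 [172. 272.] 576 zpc [ 17. 109. 127.] [390.2 240.8  62.   53.1  35.4]
cradle 0.88 [172. 225.] 1694 zpc [-0.  5. 24.] [513.9 256.6 249.  123.4 -84.8]
tub_1 0.95 [143. 226.] 1094 zpc [ 3. 11. 65.] [511.5 318.5  98.6  89.5   2.9]
tub_1 0.57 [191. 223.] 1144 zpc [ 3.  9. 64.] [521.8 199.1 110.7  80.7   4.9]
tub_1 0.56 [349. 193.] 1570 zpc [14. 19. 40.] [ 60
[... 1912 characters left out ...]
c [ 8. 41. 64.] [493.9 350.  171.8 101.7 -74.1]
band [(0, 4921), (8, 444), (16, 591), (24, 364), (32, 369), (40, 379), (48, 400), (56, 509), (64, 171), (72, 58), (80, 52), (88, 81), (96, 69), (104, 38), (112, 44), (120, 171), (128, 0), (136, 0)]
0.01 0.035 [303 106  28  15 169] [485.3 346.7  77.4  33.8  33.5]
0.01 0.035 [256 112  22  13 137] [398.2 227.2  61.4  29.6  43. ]
0.01 0.035 [263 116  83  54 890] [509.1 262.2 231.8 128.  -85.1]
0.01 0.035 [273 129  32  19 196] [499.  217.1  87.6  31.3  25.6]
0.05 0.075 [295  97  44  34 403] [505.4 313.3  91.4  85.3   4.8]
0.05 0.075 [257 102  22  13 152] [401.4 228.2  59.7  25.7  49.4]
0.05 0.075 [266 120  47  36 443] [516.4 189.7 105.4  72.7   5.1]
```

```bash
cat >> h.py <<'E'
def quat(psi): 
    a=np.radians(psi)/2; return [0,np.cos(a),np.sin(a),0]
def up_q(pos,psi):
    "pick of the two half-turn equivalents that needs least joint motion"
    q0=get_state()['qpos'];best=None
    for k in(-180,0,180):
        q=ctrl.ik(pos,quat(psi+k))
        if q is not None:
            c=np.abs(np.array(q)-q0).max()
            if best is None or c<best[0]: best=(c,quat(psi+k),np.round(q,2))
    return best[1]
def st(tag=''):
    s=get_state();print(tag,'t',round(s['time'],2),'tcp',np.round(s['tcp_pos']*1000,1) if hasattr(s['tcp_pos'],'shape') else s['tcp_pos'],'F',np.round(s['contact_force'],1),'M',np.round(s['wrist_torque'],2),'w',round(s['width']*1000,1),'gf',np.round(s['gripper_force'],1))
    return s
def pick(x,y,yaw):
    p=[x,y,.10]
    ctrl.movep(p,up_q(p,yaw+90));st('above')
    ctrl.movel([x,y,.015],max_speed=.2);ctrl.close_gripper(20);st('ends')
    ctrl.ungrasp();ctrl.movel([x,y,.065],max_speed=.25)
    p=[x,y,.055];ctrl.movep(p,up_q(p,yaw));st('turned')
    ctrl.movel([x,y,.0205],max_speed=.2);ctrl.close_gripper(60);st('across')
    ctrl.movel([x,y,.16],max_speed=.3);st('lifted')
E
python3 - <<'E'
from h import *
pick(.4413,-.197,39.5)
W=world('scene',vision.grab_frame('scene')[1])
E
```

```text
above t 4.39 tcp [ 441.8 -196.2   99.9] F [-0.3  0.8 -0.3] M [-0.01 -0.03 -0.01] w 85.4 gf 0.0
ends t 5.32 tcp [ 442.  -197.4   16.2] F [-0.4  1.   7.7] M [0.09 0.2  0.02] w 59.6 gf 21.1
turned t 7.14 tcp [ 440.8 -196.9   54.5] F [-0.5 -0.7  0.8] M [ 0.   -0.03 -0.  ] w 85.0 gf 0.0
across t 8.12 tcp [ 441.5 -197.    21. ] F [-0.2  1.   5.7] M [0.17 0.18 0.04] w 12.9 gf 59.1
lifted t 8.74 tcp [ 441.3 -196.6  160.1] F [-0.1 -0.4 -0.9] M [ 0.03  0.01 -0.02] w 12.4 gf 58.5
```

```bash
python3 - <<'E'
import numpy as np
from scipy.optimize import least_squares
for c in('top','scene'):
    W=np.load(f'W_{c}.npy')
    for x0,y0,A,B,n in((.507,.317,87,77,'tub2'),(.517,.193,101,63,'tub1')):
        p=W[(np.abs(W[...,0]-x0)<.07)&(np.abs(W[...,1]-y0)<.062)&(np.abs(W[...,2]-.0635)<.005)][:,:2]*1000
        def f(v):
            a=np.radians(v[2]);d=p-v[:2];q=np.abs(np.c_[d@[np.cos(a),np.sin(a)],d@[-np.sin(a),np.cos(a)]])-[A/2,B/2]
            return np.where((q>0).all(1),np.hypot(*np.maximum(q,0).T),q.max(1))
        r=least_squares(f,[x0*1000,y0*1000,5],loss='soft_l1')
        print(c,n,len(p),np.round(r.x,2),np.median(np.abs(r.fun)).round(2))
E
```

```text
top tub2 199 [508.9  318.04   5.42] 1.07
top tub1 190 [519.06 194.79   5.07] 1.11
scene tub2 220 [505.77 313.85   5.31] 0.82
scene tub1 249 [516.75 189.95   5.01] 0.88
```

```bash
python3 - <<'E'
from h import *
from scipy.optimize import least_squares
p=[.5073,.3159,.15]
q=up_q(p,5.2)
ctrl.movep(p,q);ctrl.movel([.5073,.3159,.105],max_speed=.2);s=st('over')
for c in('top','scene'):
    im,d=vision.grab_frame(c);W=world(c,d);cv2.imwrite(f'pics/{c}1.png',cv2.resize(im[60:300,60:380],None,fx=2,fy=2))
    m=(np.abs(W[...,0]-.507)<.075)&(np.abs(W[...,1]-.316)<.062)&(np.abs(W[...,2]-.1025)<.004)
    k,l,sta,ce=cv2.connectedComponentsWithStats(m.astype(np.uint8))
    P=W[m];print(c,len(P),P[:,2].mean(),rect(P))
    h=cv2.convexHull(P[:,:2].astype(np.float32)*1000)[:,0]
    print(np.round(h).astype(int).tolist())
st()
E
```

```text
over t 11.04 tcp [507.3 314.9 104.8] F [ 0.3 -0.7  0.3] M [-0.05 -0.    0.06] w 12.9 gf 58.5
top 788 0.10255171462479082 [509.9 308.3 118.5  82.9   5.8]
[[571, 279], [571, 289], [567, 338], [566, 339], [564, 355], [473, 346], [468, 344], [456, 338], [448, 334], [448, 328], [453, 278], [456, 262], [491, 265], [543, 270], [568, 273], [571, 274]]
scene 820 0.10359898150999204 [506.9 311.1 122.2  96.4   5.8]
[[571, 269], [570, 290], [568, 309], [565, 347], [562, 362], [561, 364], [541, 363], [504, 358], [445, 335], [445, 331], [446, 310], [450, 270], [453, 262], [454, 261], [455, 261], [462, 260], [466, 260], [473, 260], [496, 262], [555, 268], [565, 269]]
 t 11.14 tcp [508.2 315.9 106.2] F [-0.5 -0.7 -0.8] M [ 0.01  0.01 -0.03] w 12.7 gf 58.5
```

```bash
cat >> h.py <<'E'
def down(x,y,z0,z1,fmax,step=.001):
    z=z0
    while z>z1-1e-6:
        ctrl.movel([x,y,z],max_speed=.06);s=get_state()
        F=s['contact_force']
        print(f"{1000*z:.0f}:{F[2]:.1f}/{F[0]:.1f},{F[1]:.1f}",end=' ')
        if F[2]>fmax: break
        z-=step
    s=st('\n');return z,s
E
python3 - <<'E'
from h import *
x,y=.5068,.3182
ctrl.movel([x,y,.087],max_speed=.15)
down(x,y,.084,.076,4)
E
```

```text
84:-0.2/-0.2,-0.0 83:-2.0/0.3,-0.3 82:0.0/0.5,0.2 81:8.7/-2.4,-1.4 
 t 12.42 tcp [506.9 318.3  82. ] F [-2.4 -1.4  8.7] M [-0.33  0.44  0.01] w 13.3 gf 59.8
```

```bash
cat >> h.py <<'E'
def search(x,y,z,r=.003):
    for dx,dy in((0,0),(1,0),(1,1),(0,1),(-1,1),(-1,0),(-1,-1),(0,-1),(1,-1),(0,0)):
        ctrl.movel([x+dx*r,y+dy*r,z],max_speed=.05);s=get_state();t=s['tcp_pos']
        print(dx,dy,np.round(np.array(t)*1000,1),np.round(s['contact_force'],1),np.round(s['wrist_torque'],2))
        if s['contact_force'][2]<2 and t[2]<z+.0005: print('dropped?')
E
python3 - <<'E'
from h import *
search(.5068,.3182,.081);st()
E
```

```text
0 0 [507.  318.3  82. ] [-2.8 -1.   7.1] [-0.33  0.48  0.01]
1 0 [509.6 318.6  82. ] [-3.  -1.3  9.5] [-0.2   0.66  0.01]
1 1 [510.  321.2  81.8] [-1.6 -1.4  6.3] [-0.36  0.33  0.04]
0 1 [507.1 321.4  81.6] [-0.2 -0.3  6.6] [-0.29  0.1  -0.07]
-1 1 [504.1 321.5  81.5] [ 1.5 -1.4  5.2] [-0.26 -0.11  0.04]
-1 0 [504.1 319.6  81.9] [-0.8  1.3  7.1] [ 0.39  0.08 -0.03]
-1 -1 [504.1 317.1  82. ] [0.5 2.3 7.2] [ 0.5   0.07 -0.01]
0 -1 [505.9 316.8  81.9] [-3.5  0.9 11.2] [0.24 0.8  0.01]
1 -1 [508.6 316.6  81.9] [-4.8  0.6 11.2] [ 0.15  0.92 -0.06]
0 0 [507.2 318.3  82. ] [-1.2 -1.7 10.7] [-0.35  0.15 -0.03]
 t 14.92 tcp [507.2 318.3  82. ] F [-1.2 -1.7 10.7] M [-0.35  0.15 -0.03] w 13.1 gf 60.0
```

```bash
cat >> h.py <<'E'
def setdown(x,y,psi=5.2,z=.0185):
    t=get_state()['tcp_pos'];ctrl.movel([t[0],t[1],.155],max_speed=.3)
    p=[x,y,.10];ctrl.movep([x,y,.15],up_q([x,y,.15],psi));ctrl.movel([x,y,.03],max_speed=.25);ctrl.movel([x,y,z],max_speed=.06);st('down')
    ctrl.ungrasp();ctrl.movel([x,y,.12],max_speed=.3)
E
python3 - <<'E'
from h import *
setdown(.44,.03)
p=[.59,-.22,.17];ctrl.movep(p,up_q(p,101))
pick(.5978,-.2396,11.3)
x,y=.5068,.3182
p=[.55,0,.19];ctrl.movep([x,y,.15],up_q([x,y,.15],5.2));st()
ctrl.movel([x,y,.087],max_speed=.2)
down(x,y,.084,.076,4)
E
```

```text
down t 17.43 tcp [440.3  30.   19. ] F [-0.6  0.1 -0.3] M [-0.01  0.04 -0.09] w 12.3 gf 58.5
above t 20.14 tcp [ 597.  -238.2   99.4] F [ 0.7 -0.   0.5] M [-0.02  0.03  0.02] w 84.7 gf 0.0
ends t 21.07 tcp [ 598.9 -240.    17. ] F [-0.1 -0.6  6.8] M [0.13 0.22 0.05] w 59.5 gf 21.4
turned t 22.92 tcp [ 597.3 -239.4   54.2] F [-0.5  0.3 -0. ] M [-0.01 -0.02 -0.02] w 85.6 gf 0.0
across t 23.89 tcp [ 598.1 -239.7   21.1] F [-0.   0.4  5.3] M [0.01 0.16 0.03] w 12.7 gf 59.1
lifted t 24.51 tcp [ 597.6 -239.6  160.3] F [-0.  -0.5 -1.7] M [0.04 0.03 0.04] w 12.8 gf 58.4
 t 26.54 tcp [507.7 316.8 149.9] F [ 0.5  0.1 -1.3] M [-0.01  0.    0.09] w 12.6 gf 58.4
84:0.4/0.8,-0.1 83:-1.2/-0.3,-0.1 82:0.6/0.1,-0.1 81:8.3/-2.9,-0.5 
 t 28.01 tcp [506.9 318.3  82. ] F [-2.9 -0.5  8.3] M [-0.29  0.45  0.02] w 12.7 gf 59.8
```

```bash
python3 - <<'E'
from h import *
search(.5068,.3182,.081);st()
E
```

```text
0 0 [506.9 318.3  82. ] [-1.7 -1.5  7.7] [-0.34  0.45  0.06]
1 0 [509.6 318.6  82. ] [-2.9 -0.8  8.3] [-0.2   0.63  0.02]
1 1 [510.1 321.3  81.7] [-1.  -1.   6.7] [-0.34  0.28  0.01]
0 1 [507.3 321.5  81.6] [ 0.3 -0.3  5.3] [-0.24 -0.08 -0.  ]
-1 1 [504.1 321.6  81.6] [ 0.7 -0.6  6.6] [-0.23 -0.11 -0.08]
-1 0 [504.1 319.5  81.9] [0.3 1.2 8.1] [ 0.28  0.09 -0.02]
-1 -1 [504.2 317.   82. ] [0.2 2.3 8. ] [ 0.44  0.06 -0.02]
0 -1 [506.1 316.8  82. ] [-2.9  1.9 10.7] [0.2  0.74 0.01]
1 -1 [508.9 316.5  82. ] [-3.7  1.9 10. ] [ 0.07  0.77 -0.06]
0 0 [507.3 318.2  82. ] [ 0.2 -1.3  9.9] [-0.38  0.05 -0.02]
 t 30.51 tcp [507.3 318.2  82. ] F [ 0.2 -1.3  9.9] M [-0.38  0.05 -0.02] w 12.8 gf 59.9
```

```bash
python3 - <<'E'
from h import *
setdown(.585,.03)
p=[.49,-.33,.17];ctrl.movep(p,up_q(p,166))
pick(.482,-.358,76.2)
x,y=.5068,.3182
ctrl.movep([x,y,.15],up_q([x,y,.15],5.2));st()
ctrl.movel([x,y,.087],max_speed=.2)
down(x,y,.084,.077,6)
E
```

```text
down t 33.02 tcp [585.1  29.9  18.9] F [ 0.6 -0.7  0.5] M [ 0.07  0.01 -0.02] w 12.8 gf 58.5
above t 36.02 tcp [ 482.4 -356.4   99.6] F [-0.4 -0.4  0.7] M [-0.02 -0.03  0.04] w 86.1 gf 0.0
ends t 36.94 tcp [ 483.1 -358.6   16.9] F [-0.8  1.8  7.2] M [0.18 0.11 0.08] w 59.7 gf 20.8
turned t 38.57 tcp [ 481.2 -357.4   53.9] F [ 0.1  0.7 -0.7] M [-0.02  0.02 -0.  ] w 85.5 gf 0.0
across t 39.55 tcp [ 482.3 -358.1   21. ] F [-1.1 -0.   5.4] M [0.03 0.17 0.07] w 12.8 gf 60.4
lifted t 40.17 tcp [ 481.5 -358.2  160. ] F [ 0.1 -1.  -1.2] M [-0.    0.05 -0.03] w 13.1 gf 59.6
 t 42.58 tcp [507.4 317.2 149.7] F [ 0.   0.4 -0.6] M [0.   0.02 0.05] w 12.8 gf 59.7
84:-0.4/0.0,0.7 83:-1.3/-0.2,-0.2 82:-1.6/0.4,0.2 81:-0.5/-0.4,-0.9 80:-0.8/-0.7,0.3 79:-1.2/-1.6,0.1 78:0.1/-2.3,0.3 77:4.3/-3.9,-1.8 
 t 45.04 tcp [506.5 318.1  77.1] F [-3.9 -1.8  4.3] M [-0.39  1.09 -0.16] w 12.9 gf 60.2
```

The third lid drops past the rim, so I push it home.

```bash
python3 - <<'E'
from h import *
x,y=.506,.3180
ctrl.close_gripper(90)
down(x,y,.076,.066,22,.0015)
E
```

```text
76:6.0/-3.7,-1.3 74:6.0/-4.0,-2.1 73:1.6/-2.1,-0.2 72:-3.4/-0.1,-0.7 70:-2.4/-0.8,-0.8 68:7.6/-2.2,-2.5 67:20.7/-4.5,-5.9 
 t 47.01 tcp [506.3 318.2  69.5] F [-4.5 -5.9 20.7] M [-1.29  1.23 -0.02] w 12.1 gf 92.3
```

```bash
python3 - <<'E'
from h import *
ctrl.movel([.5063,.3182,.0685],max_speed=.06)
ctrl.ungrasp();ctrl.movel([.5063,.3182,.15],max_speed=.25)
p=[.38,.12,.25];ctrl.movep(p,up_q(p,5));st()
for c in('top','scene'):
    im,d=vision.grab_frame(c);W=world(c,d);cv2.imwrite(f'pics/{c}2.png',im)
    for n,x,y,z in(('tub',.507,.316,.067),('l1',.44,.03,.0155),('l2',.585,.03,.0155)):
        m=(np.abs(W[...,0]-x)<.07)&(np.abs(W[...,1]-y)<.062)&(np.abs(W[...,2]-z)<.008)
        P=W[m]*1000
        if len(P)<30: print(c,n,len(P));continue
        A=np.c_[P[:,:2]-P[:,:2].mean(0),np.ones(len(P))];k=np.linalg.lstsq(A,P[:,2],rcond=None)[0]
        print(c,n,len(P),rect(P/1000),'tilt',np.round(k,3))
st()
E
```

```text
t 49.43 tcp [380.7 120.4 249.8] F [-0.   0.2 -0.1] M [ 0.01 -0.03 -0.01] w 85.0 gf 0.0
top tub 1510 [509.5 319.3 119.   97.4   5.3] tilt [2.0000e-03 1.0000e-03 6.7376e+01]
top l1 1480 [442.6  32.  118.5  97.9   5.6] tilt [1.000e-03 7.000e-03 1.532e+01]
top l2 1483 [587.6  31.4 120.6  95.9   5.1] tilt [ 1.0000e-03 -1.0000e-03  1.5521e+01]
scene tub 961 [507.5 315.3 120.5  98.8   4.8] tilt [-9.0000e-03  1.5000e-02  6.7447e+01]
scene l1 1231 [440.   27.3 122.5  97.2   5.4] tilt [-7.0000e-03  9.0000e-03  1.6214e+01]
scene l2 1482 [585.5  27.5 121.2  97.3   5.5] tilt [-5.0000e-03  1.0000e-02  1.6189e+01]
 t 49.53 tcp [380.6 120.9 249.6] F [ 0.2 -0.4  0.4] M [-0.04  0.02  0.07] w 85.4 gf 0.0
```

View pics/scene2.png

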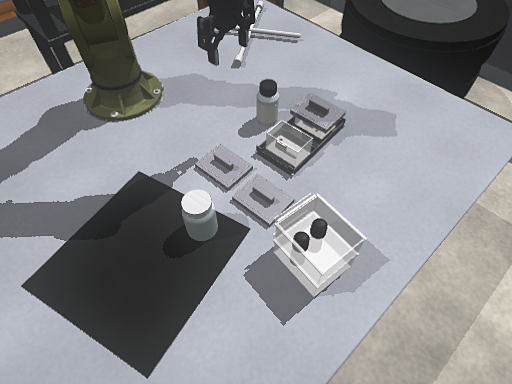

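View pics/top2.png

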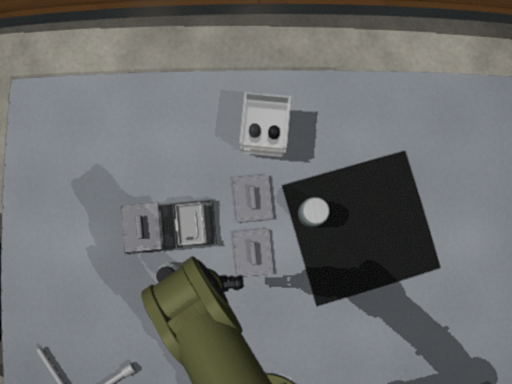

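The lid plate on the left tub (141, 227) is level at z ≈ 67 mm, which means it is fully home. The other two lids lie flat on the shelf at (252, 198) and (253, 252). The jar (314, 212) and the can (266, 102 in the scene view) have not moved.

```bash
python3 -c "
from station import ticket;print(ticket.close_job())"
```

```text
the job is handed in; nothing more can be done
None
```

The third lid I tried fits the tub with the tread tool (tub_2) and is snapped fully home; the other two lids lie flat on the shelf, tub_1 is open, the jar and can are where they were, and the job was handed in at about 50 s.

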